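Set the flip stop to the pencil line and bring the blank up to it

TASK

Set up the saw jig to cut the wooden blank to length: nudge the stiff stop block along its rail towards the saw slot until its leading end stands exactly on the pencil line across the fence, creeping up from its own side and not running past the line, then swing its flip arm fully down. Then slide the blank that lies in the jig flat against the fence and along it until its end rests against the lowered arm, without pushing the stop off the line, and leave the tape measure, try square and pencil where they lie.

Things in the scene. Friction and masses are not known exactly. Their poses are not given: they have to be found in the camera images.
- saw_jig: sawing jig fixed to the bench, turned by up to 0.2 rad: plywood base 170 (x) x 380 (y) x 18 mm with a wooden fence along its far side. Origin: centre of the base's underside; x points across the jig to the fence, y along the fence (left, seen from the front), z up; all frames below that say 'jig' mean this one. Base top at z = 18 mm.
- fence_face (a point): point on the fence's front face (plane x = +14 mm in the jig), where the saw slot cuts it, at its foot (y = -85, z = 18 mm). The 2 mm slot crosses fence and base. Fence: 46 mm thick, top at z = 46 mm, with an aluminium T-track on top (x = 36 to 57 mm, to z = 54 mm). Axes as the jig.
- length_mark: pencil line 1.6 mm wide with a small V (crow's foot), square across the front part of the fence's top and down its front face, 50 to 75 mm left (+y of the jig) of the saw slot. Origin: on the line at the front top edge of the fence; axes as the jig.
- stop_edge (a point): foremost lowest corner of the stop block's leading end (the end facing the saw slot, -y of the jig), 1 mm above the fence's top; axes as the jig. It is to stand on the pencil line (same y in the jig). The block is aluminium, 33 (x) x 70 (y) mm, z = 54 to 72 mm in the jig; it starts 70 to 140 mm left (+y) of the line.
- stop_back (a point): centre of the stop block's flat trailing end face (33 x 18 mm), the end away from the saw slot, 63.5 mm above the bench, with clear space beyond it. Pushed here towards -y of the jig with about 10 N the block slides along the track; it stays where it is left.
- stop_block (a joint): travel of the stop block along its track, m: grows towards the saw slot (-y of the jig); range 0 to 0.165; friction about 10 N either way
- stop_arm (a joint): angle of the flip arm, rad: 0 = fully down on its rest, grows as it swings up; starts raised at 0.6 to 1.05; stiff (0.08 N m), stays where it is left
- flip_pivot (a point): pivot of the flip arm on the block, axis along the jig's y, on the arm's right (-y) face, which is flush with the block's leading end; 64 mm above the bench. The arm is a steel plate 9 mm thick. Down, a bar reaches 65 mm forwards (-x) and a leg hangs from it 23 to 46 mm in front of the pivot to 3 mm above the base. Raised, it reaches up to 60 mm above the pivot.
- flip_tab (a point): middle of the top of the thumb tab (18 x 18 mm) at the free end of the flip arm, 56 mm from the pivot and 9 mm left (+y) of it; 70 mm above the bench when the arm is down. Push it forwards and down (about 2 N) along its arc round the pivot; pressing straight down on the leg's front edge can jam.
- blank_center (a point): centre of the blank, a loose square wooden strip 20 x 90 x 20 mm, about 40 g, y along it, z up. It lies on the jig's base in front of the fence and right of the line, turned up to 0.2 rad from the fence. Lying flat its centre is 28 mm above the bench; against the fence it is 10 mm in front of the fence's face, against the arm 45 mm right (-y) of stop_edge.
- tape_center (a point): centre of the tape measure, 39 x 70 x 64 mm, standing on the bench in front of the jig's middle; a bystander
- square_center (a point): centre of the try square, 150 x 100 x 16 mm, lying flat behind the jig's left part; a bystander
- pencil_center (a point): centre of the flat carpenter's pencil, 14 x 170 x 7 mm, lying behind the jig's right part; a bystander
Things that resemble listed ones, but are neither listed nor needed, are in the scene too. What is shaped like the part that bears blank_center but red is not meant.

How it is judged:
By the outcome, as a careful person would: the job done as asked, in the order asked, and still so for the second after the job is handed in, with the robot touching nothing.
It also fails if it takes over 64 s, if anything falls off the work surface, if the arm or the gripper's body presses on something with over 40 N, if the wrist force passes 120 N, or if a joint passes its speed limit or range.

ROBOT

A 6-joint arm with a two-finger parallel gripper is mounted at the origin on a cart in front of the work surface, level with it; the furniture and walls round the work are solid. World frame = base frame: x ahead of the robot, y to its left, z up, the work surface at z = 0. Lengths are in m, angles in rad, forces in N, time in s.
With the tool pointing down it reaches from about 0.35 to 0.775 m from the base axis. Payload 7.3 kg.
Tool frame: the origin (TCP) lies at the very end of the fingers, on their centre line; the grasp point (between the pads) lies 19 mm behind it; z points along the fingers, y is the line along which they close (so a half turn about z gives the same grasp; the last joint's range is limited). The gripper opens to 92 mm and grips with 3 to 60 N. Pads are 19 mm wide; open, the fingers measure 130 mm over their backs; the gripper's body (75 mm by 190 mm) begins 47 mm behind the grasp point.
Start: joints at [1.191, 0.342, 1.524, -0, 1.275, -0.146], TCP at [0.122, 0.511, 0.227] pointing down, gripper open.
Joint ranges: [-2.53, 2.53], [-0.77, 2.02], [0.04, 2.7], [-1, 4.14], [0.28, 2.66], [-3.11, 3.11]. Speed limits (rad/s): [2.57, 2.57, 3.14, 3.14, 3.14, 3.14].

INTERFACE

Orientations are given as [roll, pitch, yaw] about the fixed x, y, z axes, in that order (R = Rz(yaw) Ry(pitch) Rx(roll)).
In Python, from cell import robot, read_camera, get_calibration gives the robot as it stands. The module is installed in compiled form; this text tells all that it offers.
- The arm moves only by the tool send_rows, never from a script. Its argument "plan" is a list of rows, each a list of 2 entries, a list of its own where there are three numbers: the shift along the tool's x, y, z as a fraction of full scale, then the turn, a rotation vector about the tool's x, y, z as a fraction of full scale. A call has exactly 10 rows; each row shifts and turns the commanded pose from where the row before left it, along the tool's axes as they then stand; what a row does not reach is not made up. Full scale, the value 1, is 0.025 m for a shift and 90 degrees for a turn. A row lasts 1/8 s, in which the tool goes at most 62.5 mm and 10.7 degrees, less where a joint would pass 70% of its speed; a pose out of reach is approached as far as the arm can. A call with a number of a shift or a turn outside -1 to 1 is refused whole. A call with a gripper value outside its range is refused whole. "gripper" is the opening, from -1 (shut) to 1 (fully open), so that 0 is half open, set as the call begins (left out, the last holds). The fingers move at their own pace and stop on an object; "force" is the grip in N (left out, the last holds). Time passes only in rows, so rows that do not move let the fingers close, or fill a call up. It gives the time, the measured TCP pose, the force, the opening and the grip force at its end, in the units of the state.
- robot.observe(): the state, without advancing time (a new reading comes with each control period).
- read_camera(name): name is "scene" or "top" or "wrist"; returns (picture, depth): 400x640x3 uint8, blue, green, red; 400x640 float32, m along the optical axis (not along the pixel's ray), 0 where there is no reading.
- get_calibration(name): a dict with "intrinsics" (3x3 intrinsics, pixels), "rvec" (rotation vector, rad) and "tvec" (3), from world to camera coordinates, as OpenCV has them. Camera axes: x right, y down, z forward; pixel columns grow to the right and rows downward; lengths in m; the calibration is good to about 2 mm. A picture is of the moment at which its call begins: read the wrist's pose just before it. get_calibration takes no time and is no camera call; for the wrist camera it gives the pose at the moment of the call.
- robot.hand_in(): hands the job in; it is judged then, once.
The state is a dict: "time": time; "qpos": joint angles; "qvel": joint speeds; "joint_efforts": joint torques, N m; "tool_pos": TCP position; "tool_rot": TCP orientation; "contact_force": force on the tool from outside, world axes, zero at the start; "torque": the same for the moment, N m; "opening": finger opening in m; "grip_force": force on a finger pad.
Only numpy, scipy, OpenCV 4.12 (cv2) and the standard library are available. Lean on these libraries where they do the work, as an engineer would, in place of code of your own. Each camera call takes 0.05 s, during which the arm holds its last target. There are 200 camera calls.

## Working session

There is one attempt and no reset: what is moved stays moved. The work goes in short steps, Python scripts to look and compute and a tool call to move; the robot and the scene stay as the last step left them, time stands still between calls to the robot, and variables do not carry over. Pictures are saved under pics/ and viewed, at most 10 in all, crops included, and the job is handed in when it is done.

Besides the shell and the picture viewer there is one more tool, called after "Call:" by a JSON object that holds its "op" and its "data", one argument or row to a line. send_rows: Moves the arm, as the interface text tells. Shift numbers are shares of 0.025 m and turn numbers shares of 90 degrees, none past 1 either way. Its arguments: {"type":"object","properties":{"plan":{"type":"array"},"gripper":{"type":"number"},"force":{"type":"number"}},"required":["plan"]}

```bash
mkdir -p pics
cat > h.py <<'E'
import numpy as np, cv2
from cell import robot, read_camera, get_calibration
def cal(n):
    c=get_calibration(n); K=np.array(c["intrinsics"],float); R=cv2.Rodrigues(np.array(c["rvec"],float))[0]; t=np.array(c["tvec"],float).ravel()
    return K,R,t
def ray(c,u,v,z):
    K,R,t=c; d=R.T@np.linalg.solve(K,[u,v,1.]); o=-R.T@t
    return o+d*(z-o[2])/d[2]
def proj(c,p):
    K,R,t=c; q=K@(R@np.asarray(p,float)+t); return q[:2]/q[2]
E
python3 - <<'E'
from h import *
for n in("scene","top"):
    im,d=read_camera(n); cv2.imwrite(f"pics/{n}0.png",im); np.save(f"pics/{n}0.npy",d)
    K,R,t=cal(n); print(n,K.round(1).tolist(),(-R.T@t).round(3),R[2].round(3))
s=robot.observe();print(s)
E
```

```text
scene [[492.5, 0.0, 316.8], [0.0, 492.5, 202.2], [0.0, 0.0, 1.0]] [ 0.161 -0.544  0.727] [ 0.398  0.592 -0.701]
top [[427.1, 0.0, 318.4], [0.0, 427.1, 196.2], [0.0, 0.0, 1.0]] [0.36  0.013 0.902] [ 0.185  0.001 -0.983]
{'time': 0.1, 'qpos': array([ 1.19098173e+00,  3.42657489e-01,  1.52489220e+00,  4.45347146e-05,
        1.27540750e+00, -1.45988839e-01]), 'qvel': array([ 0.00025743, -0.00094989, -0.00424397, -0.00081221, -0.00031531,
        0.00109559]), 'joint_efforts': array([ 2.76777711e-03, -4.32003665e+01, -2.44693476e+01,  7.19384383e-02,
        5.25365677e-02, -7.63111302e-06]), 'tool_pos': array([0.12147107, 0.51039426, 0.22612238]), 'tool_rot': array([-3.14024883e+00, -2.40634397e-04,  2.90775374e+00]), 'contact_force': array([ 0.10042935, -0.57972302, -0.23871972]), 'torque': array([-0.0455246 , -0.038487  ,  0.02149624]), 'grip_force': 0.0, 'opening': 0.09162947782992761}
```

View pics/top0.png

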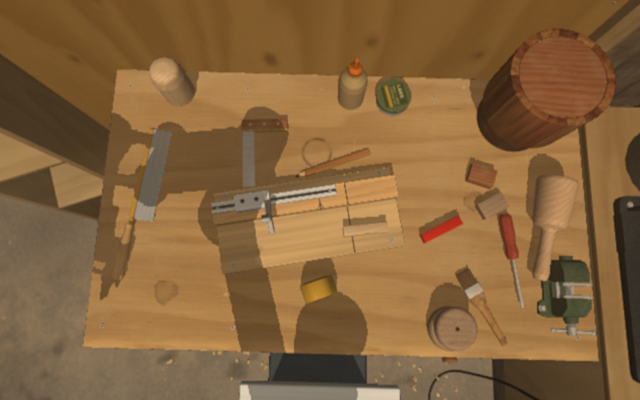

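View pics/scene0.png

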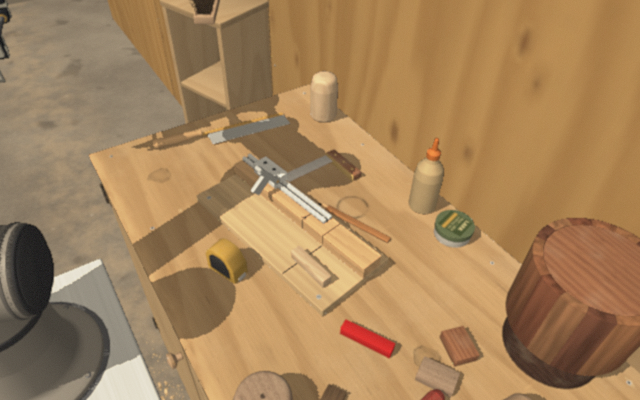

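Top view: the jig spans (212..403, 165..272), the stop block is near (243,203), the raised arm near (268,215), the blank at (365,226), and the red look-alike at (441,229). The tape (319,289), square (250,150) and pencil (335,163) are bystanders. I'll enlarge the jig.

Run:
```python
from h import *
im=cv2.imread("pics/top0.png")[155:280,205:410]
cv2.imwrite("pics/topc.png",cv2.resize(im,(800,488),interpolation=cv2.INTER_CUBIC))
c=cal("top")
for n,u,v,z in [("jig TR",397,165,.046),("baseBR",403,244,.018),("baseBL",224,272,.018),("fenceTL",212,196,.046),("slot fence top",345,182,.046),("slot base",351,252,.018),("blankL",344,228,.038),("blankR",386,222,.038)]:
    print(n,ray(c,u,v,z).round(4))
```

```text
jig TR [ 0.5916 -0.1473  0.046 ]
baseBR [ 0.4312 -0.1637  0.018 ]
baseBL [0.3644 0.2015 0.018 ]
fenceTL [0.5158 0.2302 0.046 ]
slot fence top [ 0.5526 -0.0402  0.046 ]
slot base [ 0.4119 -0.0566  0.018 ]
blankL [ 0.4587 -0.0402  0.038 ]
blankR [ 0.4733 -0.1255  0.038 ]
```

View pics/topc.png

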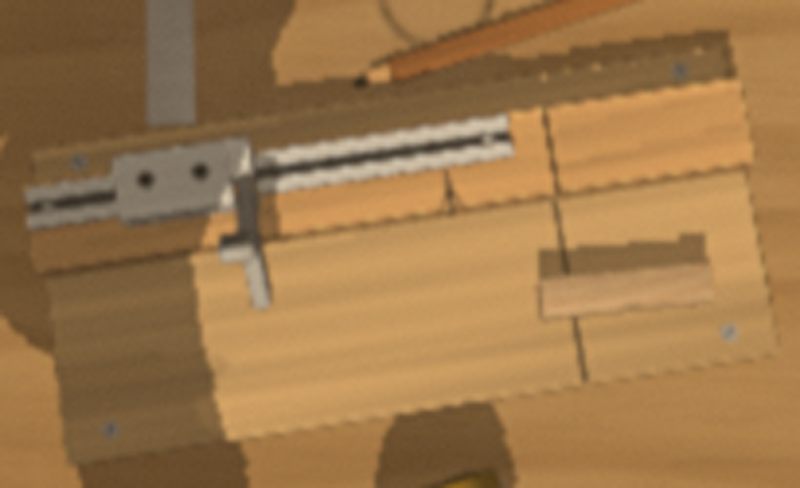

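The crop shows the pencil line with its V at about crop (450,190), which is px (320,204). It also shows the slot at x≈550, the block at (115–250, 140–220), the raised arm at (245,230), and the natural-wood blank at (625,290) on the base. That blank is the one meant; the red strip lies off the jig. Next I'll work out where the wrist camera sits and fit the jig.

Run:
```python
from h import *
from scipy.spatial.transform import Rotation as Ro
s=robot.observe(); T=Ro.from_euler("xyz",s["tool_rot"]).as_matrix()
K,R,t=cal("wrist"); print(K.round(1).tolist(),"cam in tool",(T.T@(-R.T@t-s["tool_pos"])).round(4)); print((T.T@R.T).round(3))
c=cal("top"); f=lambda u,v,z: ray(c,205+u/3.902-.37,155+v/3.902-.37,z)
P=[f(35,152,.018),f(728,32,.018),f(775,353,.018),f(70,462,.018)]
P=np.array(P);print(P.round(4));ctr=P.mean(0);print("ctr",ctr.round(4),"sizes",np.linalg.norm(P-np.roll(P,-1,0),axis=1).round(4))
y=(P[0]-P[1])+(P[3]-P[2]);a=np.arctan2(-y[0],y[1]);print("yaw",a)
Rj=np.array([[np.cos(a),-np.sin(a)],[np.sin(a),np.cos(a)]])
J=lambda p:(Rj.T@(p-ctr)[:2]).round(4)
for n,u,v,z in [("slot fence",548,110,.046),("slot front",585,380,.018),("line",451,205,.046),("blk back-left",113,157,.072),("blk front-left",118,222,.072),("blk back-right",248,140,.072),("blankTL",540,282,.038),("TR",712,262,.038),("BR",712,298,.038),("BL",542,318,.038)]:
    p=f(u,v,z);print(n,p.round(4),J(p))
```

```text
[[337.2, 0.0, 319.0], [0.0, 337.2, 201.8], [0.0, 0.0, 1.0]] cam in tool [ 0.0734 -0.001  -0.1582]
[[-0.001 -0.964 -0.267]
 [ 1.    -0.001 -0.   ]
 [-0.    -0.267  0.964]]
[[ 0.5262  0.2343  0.018 ]
 [ 0.6036 -0.1401  0.018 ]
 [ 0.4289 -0.1642  0.018 ]
 [ 0.3623  0.2042  0.018 ]]
ctr [0.4802 0.0336 0.018 ] sizes [0.3824 0.1763 0.3744 0.1667]
yaw 0.19158581664889676
slot fence [ 0.5509 -0.0404  0.046 ] [ 0.0552 -0.0861]
slot front [ 0.412  -0.0639  0.018 ] [-0.0855 -0.0827]
line [0.4989 0.0093 0.046 ] [ 0.0137 -0.0274]
blk back-left [0.5146 0.1812 0.072 ] [0.0618 0.1384]
blk front-left [0.4814 0.1766 0.072 ] [0.0284 0.1402]
blk back-right [0.5252 0.1133 0.072 ] [0.0593 0.0697]
blankTL [ 0.4609 -0.0381  0.038 ] [-0.0327 -0.0667]
TR [ 0.4738 -0.1277  0.038 ] [-0.037  -0.1571]
BR [ 0.455  -0.1277  0.038 ] [-0.0555 -0.1535]
BL [ 0.4422 -0.0395  0.038 ] [-0.0513 -0.0645]
```

Call:
{"op": "send_rows", "data": {
  "plan": [
    [[-1, -0.47, 0], [0, 0, 0]],
    [[-1, -0.47, 0], [0, 0, 0]],
    [[-1, -0.47, 0], [0, 0, 0]],
    [[-1, -0.47, 0], [0, 0, 0]],
    [[-1, -0.47, 0], [0, 0, 0]],
    [[-1, -0.47, 0], [0, 0, 0]],
    [[-1, -0.47, 0], [0, 0, 0]],
    [[-1, -0.47, 0], [0, 0, 0]],
    [[-1, -0.47, 0], [0, 0, 0]],
    [[-1, -0.47, 0], [0, 0, 0]]
  ],
  "gripper": -1
}}

```text
time: 1.35
tool_pos: [0.3381, 0.3378, 0.2264]
tool_rot: [-3.141, -0.0, 2.908]
contact_force: [-0.2, 0.2, -0.5]
opening: 0.001
grip_force: 0.0
```

Call:
{"op": "send_rows", "data": {
  "plan": [
    [[-1, -0.48, 0], [0, 0, 0]],
    [[-1, -0.48, 0], [0, 0, 0]],
    [[-1, -0.48, 0], [0, 0, 0]],
    [[-1, -0.48, 0], [0, 0, 0]],
    [[-1, -0.48, 0], [0, 0, 0]],
    [[-1, -0.48, 0], [0, 0, 0]],
    [[-1, -0.48, 0], [0, 0, 0]],
    [[0, 0, 0], [0, 0, 0.106]],
    [[0, 0, 0], [0, 0, 0.106]],
    [[0, 0, 0], [0, 0, 0.106]]
  ]
}}

```text
time: 2.6
tool_pos: [0.4882, 0.2161, 0.2262]
tool_rot: [-3.141, -0.001, 2.403]
contact_force: [0.1, 0.2, -0.1]
opening: 0.0004
grip_force: 0.0
```

Call:
{"op": "send_rows", "data": {
  "plan": [
    [[0, 0, 0], [0, 0, 0.106]],
    [[0, 0, 0], [0, 0, 0.106]],
    [[0, 0, 0], [0, 0, 0.106]],
    [[0, 0, 0], [0, 0, 0.106]],
    [[0, 0, 0], [0, 0, 0]],
    [[0, 0, 0], [0, 0, 0]],
    [[0, 0, 0], [0, 0, 0]],
    [[0, 0, 0], [0, 0, 0]],
    [[0, 0, 0], [0, 0, 0]],
    [[0, 0, 0], [0, 0, 0]]
  ]
}}

```text
time: 3.85
tool_pos: [0.4884, 0.2163, 0.2267]
tool_rot: [3.142, -0.0, 1.742]
contact_force: [0.4, -0.6, 0.6]
opening: 0.0003
grip_force: 0.0
```

Run:
```python
from h import *
s=robot.observe();print(s["time"],s["tool_pos"],s["tool_rot"],s["contact_force"])
c=cal("wrist");im,d=read_camera("wrist");cv2.imwrite("pics/w1.png",im);np.save("pics/w1d.npy",d);import pickle;pickle.dump(c,open("pics/w1.pkl","wb"))
cv2.imwrite("pics/w1v.png",cv2.resize(im,(800,500),interpolation=cv2.INTER_CUBIC))
```

```text
3.85 [0.48836978 0.2162566  0.22673938] [ 3.14151273e+00 -5.72856077e-05  1.74247212e+00] [ 0.35115791 -0.60066881  0.57344209]
```

View pics/w1v.png

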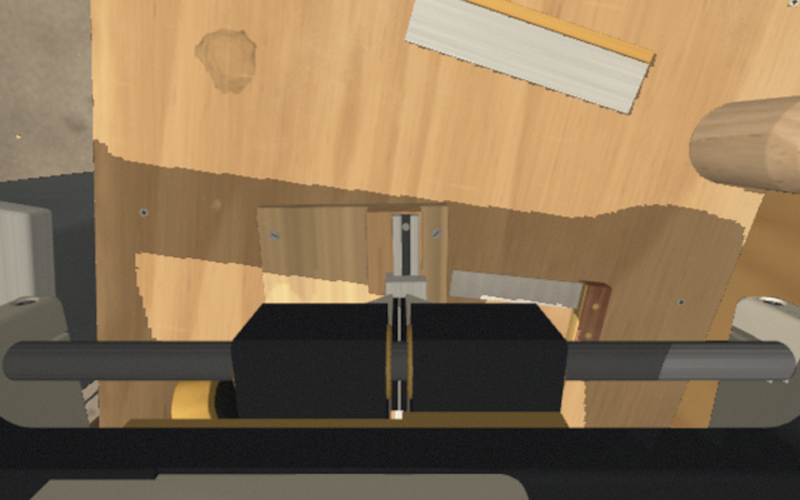

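The wrist view shows the jig's left end at (258..448, 207), the track at (405,225) and the block's trailing end at (386..426, 277). The fingers hide everything ahead of them.

```bash
cat >> h.py <<'E'
import pickle
E
python3 - <<'E'
from h import *
c=pickle.load(open("pics/w1.pkl","rb")); f=lambda u,v,z: ray(c,u/1.25-.1,v/1.25-.1,z).round(4)
for n,u,v,z in [("base FL",258,208,.018),("base BL",448,205.5,.018),("base front lower",264,268,.018),("fence FL top",368,211,.046),("fence front low",368,290,.046),("track L",392,214,.054),("track R",419,214,.054),("blk l",386,277,.072),("blk r",426,277,.072)]: print(n,f(u,v,z))
# block top via depth
d=np.load("pics/w1d.npy")
K,R,t=c; v,u=np.mgrid[0:400,0:640]; P=(np.stack([(u-K[0,2])/K[0,0]*d,(v-K[1,2])/K[1,1]*d,d],-1)-t)@R
m=(d>0)&(abs(P[...,2]-.072)<.004)&(v<240)&(u>290)&(u<360); print(m.sum(), P[m].min(0).round(4),P[m].max(0).round(4), np.median(P[m],0).round(4))
print(P[210:226:1,325].round(4))
E
```

```text
base FL [0.3628 0.205  0.018 ]
base BL [0.5267 0.2356 0.018 ]
base front lower [0.3727 0.1507 0.018 ]
fence FL top [0.4596 0.224  0.046 ]
fence front low [0.4699 0.1565 0.046 ]
track L [0.4791 0.2264 0.054 ]
track R [0.5002 0.23   0.054 ]
blk l [0.4825 0.1796 0.072 ]
blk r [0.5134 0.1849 0.072 ]
430 [0.4823 0.1649 0.0684] [0.5161 0.182  0.0746] [0.499  0.1735 0.0724]
[[0.4979 0.1866 0.0473]
 [0.4981 0.1855 0.0473]
 [0.4983 0.1844 0.0471]
 [0.4984 0.1837 0.0484]
 [0.4986 0.1825 0.0481]
 [0.4988 0.1813 0.0478]
 [0.499  0.1802 0.0478]
 [0.4992 0.1793 0.0481]
 [0.4994 0.1778 0.0469]
 [0.4996 0.1771 0.0481]
 [0.4991 0.179  0.0571]
 [0.499  0.1791 0.0607]
 [0.499  0.179  0.0636]
 [0.4989 0.1791 0.067 ]
 [0.4745 0.2866 0.3849]
 [0.499  0.1783 0.0707]]
```

Call:
{"op": "send_rows", "data": {
  "plan": [
    [[0, 0.15, 0.955], [0, 0, -0.006]],
    [[0, 0, 0.955], [0, 0, 0]],
    [[0, 0, 0.955], [0, 0, 0]],
    [[0, 0, 0.955], [0, 0, 0]],
    [[0, 0, 0.955], [0, 0, 0]],
    [[0, 0, 0.955], [0, 0, 0]],
    [[0, 0, 0.955], [0, 0, 0]],
    [[0, 0, 0], [0, 0, 0]],
    [[-0.4, 0, 0], [0, 0, 0]],
    [[-0.3, 0, 0], [0, 0, 0]]
  ]
}}

```text
time: 5.15
tool_pos: [0.4961, 0.1991, 0.0607]
tool_rot: [3.139, -0.0, 1.752]
contact_force: [0.1, 0.8, -0.9]
opening: 0.0004
grip_force: 0.0
```

Call:
{"op": "send_rows", "data": {
  "plan": [
    [[-0.15, 0, 0], [0, 0, 0]],
    [[-0.15, 0, 0], [0, 0, 0]],
    [[-0.15, 0, 0], [0, 0, 0]],
    [[-0.15, 0, 0], [0, 0, 0]],
    [[-0.15, 0, 0], [0, 0, 0]],
    [[-0.15, 0, 0], [0, 0, 0]],
    [[-0.15, 0, 0], [0, 0, 0]],
    [[-0.15, 0, 0], [0, 0, 0]],
    [[-0.15, 0, 0], [0, 0, 0]],
    [[-0.15, 0, 0], [0, 0, 0]]
  ]
}}

```text
time: 6.4
tool_pos: [0.5018, 0.1647, 0.0599]
tool_rot: [3.141, -0.003, 1.751]
contact_force: [-1.1, 10.5, 1.4]
opening: 0.0003
grip_force: 5.1
```

Run:
```python
from h import *
s=robot.observe();print(s["time"],s["tool_pos"],s["tool_rot"],s["contact_force"])
im,d=read_camera("top");cv2.imwrite("pics/top1.png",im)
im2,d=read_camera("scene");cv2.imwrite("pics/sc1.png",im2)
a=cv2.resize(im[155:280,205:410],(800,488),interpolation=cv2.INTER_CUBIC)
cv2.imwrite("pics/v3.png",a)
```

```text
6.4 [0.5017766  0.16474357 0.05988457] [ 3.14072656e+00 -3.11370264e-03  1.75149916e+00] [-1.09380963 10.52420613  1.43707734]
```

View pics/v3.png

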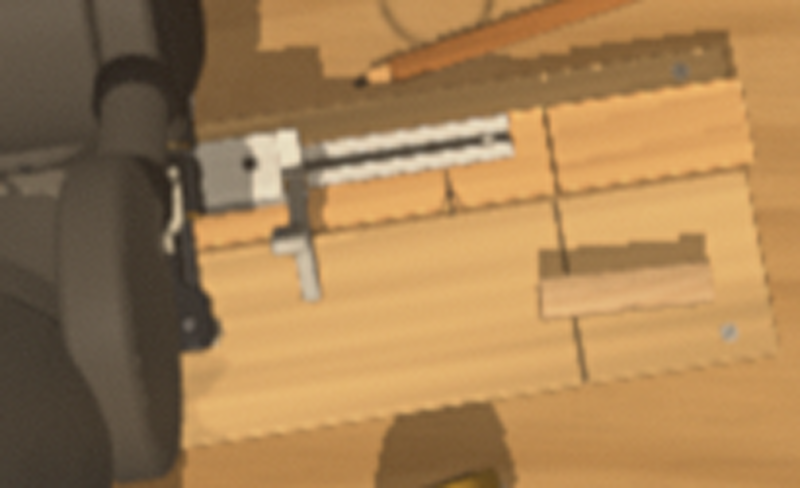

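The block has slid about 25 mm and pushing works (10.5 N). Its leading corner is at crop (299,130) and the line at (450,205), so about 72 mm remain. I'll push 60 mm and then measure closely.

Call:
{"op": "send_rows", "data": {
  "plan": [
    [[-0.26, 0, 0], [0, 0, 0]],
    [[-0.26, 0, 0], [0, 0, 0]],
    [[-0.26, 0, 0], [0, 0, 0]],
    [[-0.26, 0, 0], [0, 0, 0]],
    [[-0.26, 0, 0], [0, 0, 0]],
    [[-0.26, 0, 0], [0, 0, 0]],
    [[-0.26, 0, 0], [0, 0, 0]],
    [[-0.26, 0, 0], [0, 0, 0]],
    [[-0.26, 0, 0], [0, 0, 0]],
    [[-0.06, 0, 0], [0, 0, 0]]
  ]
}}

```text
time: 7.75
tool_pos: [0.5127, 0.1054, 0.0599]
tool_rot: [3.141, -0.003, 1.751]
contact_force: [-1.4, 9.9, 0.8]
opening: 0.0005
grip_force: 5.0
```

Run:
```python
from h import *
s=robot.observe();print(s["time"],s["tool_pos"],s["contact_force"])
im,d=read_camera("top");cv2.imwrite("pics/top2.png",im)
im2,d=read_camera("scene");cv2.imwrite("pics/sc2.png",im2)
c=cal("scene");l=proj(c,[.499,.0093,.046]);print(l)
u,v=l.astype(int);a=cv2.resize(im[180:225,285:345],(400,300),interpolation=cv2.INTER_CUBIC)
b=cv2.resize(im2[v-30:v+15,u-40:u+20],(400,300),interpolation=cv2.INTER_CUBIC);print(u,v)
cv2.imwrite("pics/v4.png",np.hstack([a,b]))
```

```text
7.75 [0.51267763 0.10544879 0.05986479] [-1.40209784  9.93996844  0.81270772]
[301.47933083 218.86007991]
301 218
```

View pics/v4.png

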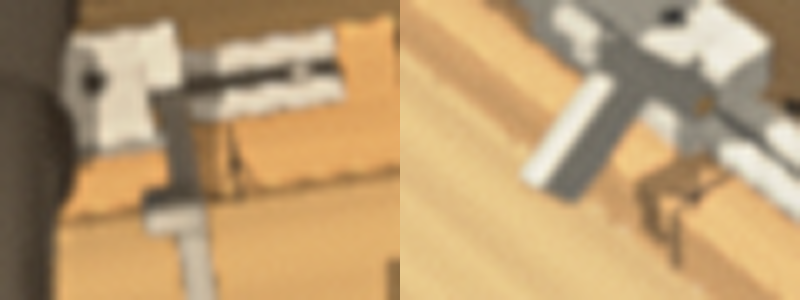

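Call:
{"op": "send_rows", "data": {
  "plan": [
    [[0.2, 0, 0], [0, 0, 0]],
    [[0, 0, -1], [0, 0, 0]],
    [[0, 0, -1], [0, 0, 0]],
    [[0, 0, -1], [0, 0, 0]],
    [[0, 0, -1], [0, 0, 0]],
    [[-1, -0.12, 0], [0, 0, 0]],
    [[-1, -0.12, 0], [0, 0, 0]],
    [[-1, -0.12, 0], [0, 0, 0]],
    [[-1, -0.12, 0], [0, 0, 0]],
    [[-1, -0.12, 0], [0, 0, 0]]
  ]
}}

```text
time: 9.1
tool_pos: [0.5195, -0.0179, 0.1596]
tool_rot: [-3.141, 0.0, 1.752]
contact_force: [0.7, 0.4, -0.7]
opening: 0.0003
grip_force: 0.0
```

Call:
{"op": "send_rows", "data": {
  "plan": [
    [[-0.4, 0, 0], [0, 0, 0]],
    [[-0.4, 0, 0.4], [0, 0, 0]],
    [[0, 0, 0.5], [0, 0, 0]],
    [[0, 0, 0.5], [0, 0, 0]],
    [[0, 0, 0.5], [0, 0, 0]],
    [[0, 0, 0.5], [0, 0, 0]],
    [[0, 0, 0], [0, 0, 0]],
    [[0, 0, 0], [0, 0, 0]],
    [[0, 0, 0], [0, 0, 0]],
    [[0, 0, 0], [0, 0, 0]]
  ]
}}

```text
time: 10.35
tool_pos: [0.5234, -0.0367, 0.1]
tool_rot: [3.141, 0.0, 1.752]
contact_force: [-1.0, 0.3, 0.0]
opening: 0.0005
grip_force: 0.0
```

Run:
```python
from h import *
s=robot.observe();print(s["time"],s["tool_pos"],s["tool_rot"],s["contact_force"])
c=cal("wrist");im,d=read_camera("wrist");cv2.imwrite("pics/w2.png",im);np.save("pics/w2d.npy",d);pickle.dump(c,open("pics/w2.pkl","wb"))
l=proj(c,[.499,.0093,.046]);print(l)
u,v=l.astype(int);u0=max(u-80,0);v0=max(v-75,0);print(u0,v0)
cv2.imwrite("pics/v5.png",cv2.resize(im[v0:v0+120,u0:u0+160],(800,600),interpolation=cv2.INTER_CUBIC))
```

```text
10.35 [ 0.52343877 -0.03670234  0.1000007 ] [3.14069793e+00 2.65210597e-04 1.75162655e+00] [-0.99790388  0.29600749  0.00518917]
[296.6007507  144.96222361]
216 69
```

View pics/v5.png

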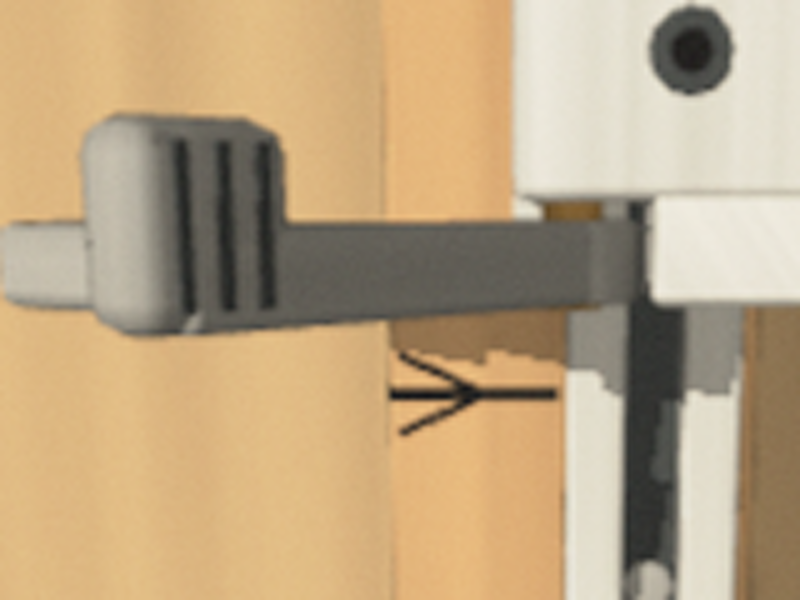

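The view is clear: line at crop v=394 (u 390–555), block's leading top edge at v=303 (u 655–800), and tab at (185,220).

```bash
cat >> h.py <<'E'
A=.181; C0=np.array([.479,.0334]); RJ=np.array([[np.cos(A),-np.sin(A)],[np.sin(A),np.cos(A)]])
def J(p): return RJ.T@(np.asarray(p)[:2]-C0)
E
python3 - <<'E'
from h import *
c=pickle.load(open("pics/w2.pkl","rb")); K,R,t=c; print("cam",J(-R.T@t),(-R.T@t)[2])
f=lambda u,v,z: J(ray(c,216+(u-2)/5,69+(v-2)/5,z)).round(4)
for n,u,v,z in [("lineL",390,394,.046),("lineR",555,394,.046),("edgeL",655,303,.072),("edgeR",795,302,.072),("blk topL corner",513,195,.072),("fence edge up",383,50,.046),("fence edge low",393,590,.046),("trackL up",567,350,.054),("trackL low",563,590,.054)]: print(n,f(u,v,z))
d=np.load("pics/w2d.npy"); v,u=np.mgrid[0:400,0:640]; P=(np.stack([(u-K[0,2])/K[0,0]*d,(v-K[1,2])/K[1,1]*d,d],-1)-t)@R
for n,(U,V) in dict(tab=(200,220),tabtop=(110,150),bar=(450,265),blk=(720,250),edge=(480,450),leg=(40,265)).items():
    p=P[int(69+V/5),int(216+U/5)];print(n,J(p).round(4),p[2].round(4))
E
```

```text
cam [ 0.02932848 -0.0051767 ] 0.2581276207255145
lineL [ 0.0134 -0.0288]
lineR [ 0.0341 -0.0288]
edgeL [ 0.0442 -0.0162]
edgeR [ 0.0594 -0.0161]
blk topL corner [ 0.0289 -0.0049]
fence edge up [0.0135 0.0117]
fence edge low [ 0.0133 -0.0539]
trackL up [ 0.0353 -0.0227]
trackL low [ 0.035  -0.0521]
tab [ 0.0031 -0.0071] 0.113
tabtop [-0.0033 -0.0016] 0.1162
bar [ 0.0293 -0.0052] 0.2581
blk [ 0.0513 -0.0108] 0.0724
edge [ 0.0249 -0.0362] 0.0452
leg [-0.0199 -0.0121] 0.0786
```

Call:
{"op": "send_rows", "data": {
  "plan": [
    [[0, 0, -0.8], [0, 0, 0]],
    [[0, 0, -0.8], [0, 0, 0]],
    [[0, 0, -0.8], [0, 0, 0]],
    [[1, 0.1, 0], [0, 0, 0]],
    [[1, 0.1, 0], [0, 0, 0]],
    [[1, 0.1, 0], [0, 0, 0]],
    [[1, 0.1, 0], [0, 0, 0]],
    [[1, 0.1, 0], [0, 0, 0]],
    [[1, 0.1, 0], [0, 0, 0]],
    [[0.1, 0, 0], [0, 0, 0]]
  ]
}}

```text
time: 11.65
tool_pos: [0.5103, 0.1172, 0.1597]
tool_rot: [3.141, -0.0, 1.754]
contact_force: [0.1, -0.2, -0.5]
opening: -0.0
grip_force: 0.0
```

Call:
{"op": "send_rows", "data": {
  "plan": [
    [[0, 0, 1], [0, 0, 0]],
    [[0, 0, 1], [0, 0, 0]],
    [[0, 0, 1], [0, 0, 0]],
    [[0, 0, 1], [0, 0, 0]],
    [[0, 0, 0], [0, 0, 0]],
    [[-0.17, 0, 0], [0, 0, 0]],
    [[-0.17, 0, 0], [0, 0, 0]],
    [[-0.17, 0, 0], [0, 0, 0]],
    [[-0.17, 0, 0], [0, 0, 0]],
    [[-0.15, 0, 0], [0, 0, 0]]
  ]
}}

```text
time: 12.9
tool_pos: [0.5146, 0.0973, 0.0606]
tool_rot: [3.139, -0.003, 1.751]
contact_force: [-1.6, 10.5, 2.7]
opening: 0.0006
grip_force: 5.1
```

Run:
```python
from h import *
s=robot.observe();print(s["time"],J(s["tool_pos"]),s["tool_pos"][2],s["contact_force"])
```

```text
12.9 [0.04653685 0.05640409] 0.06063460592146233 [-1.59981788 10.54535522  2.72358794]
```

Call:
{"op": "send_rows", "data": {
  "plan": [
    [[-0.04, 0, 0], [0, 0, 0]],
    [[0, 0, 0], [0, 0, 0]],
    [[0, 0, 0], [0, 0, 0]],
    [[0, 0, 0], [0, 0, 0]],
    [[0.2, 0, 0], [0, 0, 0]],
    [[0, 0, -1], [0, 0, 0]],
    [[0, 0, -1], [0, 0, 0]],
    [[0, 0, -1], [0, 0, 0]],
    [[0, 0, -1], [0, 0, 0]],
    [[-0.65, -0.09, 0], [0, 0, 0]]
  ]
}}

```text
time: 14.15
tool_pos: [0.5154, 0.0832, 0.1614]
tool_rot: [3.137, 0.001, 1.753]
contact_force: [0.6, 0.1, -0.4]
opening: 0.0001
grip_force: 0.0
```

Call:
{"op": "send_rows", "data": {
  "plan": [
    [[-1, -0.09, 0], [0, 0, 0]],
    [[-1, -0.09, 0], [0, 0, 0]],
    [[-1, -0.09, 0], [0, 0, 0]],
    [[-1, -0.09, 0], [0, 0, 0]],
    [[-1, -0.09, 0], [0, 0, 0]],
    [[-1, -0.09, 0.4], [0, 0, 0]],
    [[0, 0, 1], [0, 0, 0]],
    [[0, 0, 1], [0, 0, 0]],
    [[0, 0, 0], [0, 0, 0]],
    [[0, 0, 0], [0, 0, 0]]
  ]
}}

```text
time: 15.4
tool_pos: [0.528, -0.0673, 0.0999]
tool_rot: [3.141, 0.0, 1.751]
contact_force: [-0.5, -0.2, 0.3]
opening: 0.0005
grip_force: 0.0
```

Run:
```python
from h import *
s=robot.observe();print(s["time"],J(s["tool_pos"]),s["tool_pos"][2],s["contact_force"])
c=cal("wrist");im,d=read_camera("wrist");cv2.imwrite("pics/w3.png",im);np.save("pics/w3d.npy",d);pickle.dump(c,open("pics/w3.pkl","wb"))
K,R,t=c;print("cam",J(-R.T@t))
g=cv2.cvtColor(im,cv2.COLOR_BGR2GRAY).astype(float)
# profiles along jig y at x=.025 (line, z .046), x=.052 (block edge z .072)
def prof(x,z,ys):
    o=[]
    for y in ys:
        w=C0+RJ@[x,y]; q=proj(c,[*w,z]); o.append(cv2.getRectSubPix(g.astype(np.float32),(1,1),tuple(map(float,q)))[0,0])
    return np.array(o)
ys=np.arange(-.036,-.014,.0005)
pl=np.mean([prof(x,.046,ys) for x in(.028,.030,.032)],0); pb=np.mean([prof(x,.072,ys) for x in(.050,.052,.054)],0)
for y,a,b in zip(ys,pl,pb): print(round(y*1e3,1),int(a),int(b),end=" | ")
u,v=proj(c,[*(C0+RJ@[.03,-.025]),.05]).astype(int); u0,v0=u-60,max(v-45,0); print(u0,v0)
cv2.imwrite("pics/v6.png",cv2.resize(im[v0:v0+90,u0:u0+120],(800,600),interpolation=cv2.INTER_CUBIC))
```

```text
15.4 [ 0.03009431 -0.10788345] 0.09985273850480528 [-0.47864999 -0.19026134  0.30090391]
cam [ 0.02847016 -0.03612838]
-36.0 182 137 | -35.5 182 136 | -35.0 178 137 | -34.5 165 141 | -34.0 142 148 | -33.5 121 149 | -33.0 113 148 | -32.5 113 151 | -32.0 114 149 | -31.5 114 138 | -31.0 113 136 | -30.5 113 138 | -30.0 104 137 | -29.5 70 135 | -29.0 22 135 | -28.5 27 135 | -28.0 70 134 | -27.5 106 135 | -27.0 113 126 | -26.5 112 103 | -26.0 105 108 | -25.5 95 160 | -25.0 83 209 | -24.5 70 229 | -24.0 71 229 | -23.5 78 229 | -23.0 84 230 | -22.5 89 230 | -22.0 92 231 | -21.5 93 231 | -21.0 93 232 | -20.5 93 231 | -20.0 93 232 | -19.5 92 232 | -19.0 92 232 | -18.5 91 233 | -18.0 91 233 | -17.5 92 233 | -17.0 93 232 | -16.5 94 233 | -16.0 94 233 | -15.5 94 232 | -15.0 96 228 | -14.5 97 210 | 261 43
```

View pics/v6.png

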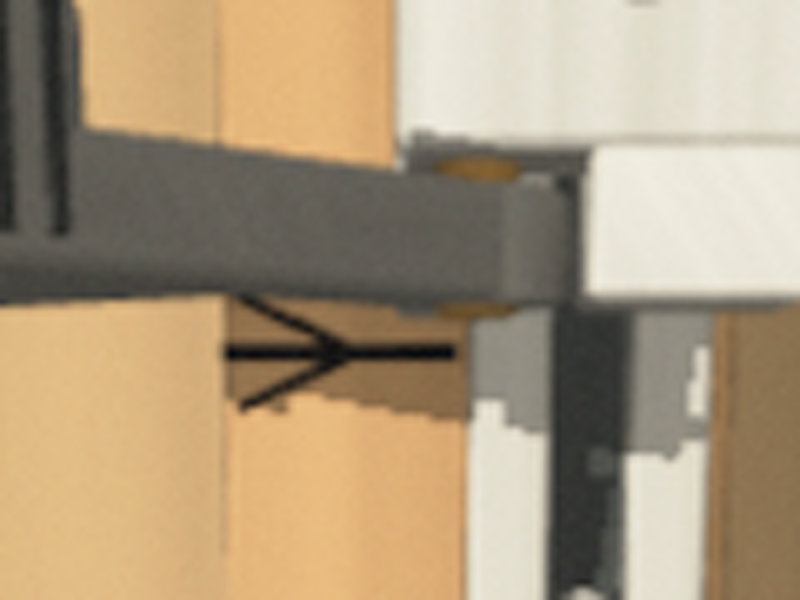

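Line centre is at jig y −28.75 mm and the block edge at −25.4 mm, leaving about 3.3 mm. I'll go back, make gentle contact, and creep by measured displacement.

Call:
{"op": "send_rows", "data": {
  "plan": [
    [[0, 0, -0.8], [0, 0, 0]],
    [[0, 0, -0.8], [0, 0, 0]],
    [[0, 0, -0.8], [0, 0, 0]],
    [[0.98, 0.09, 0], [0, 0, 0]],
    [[0.98, 0.09, 0], [0, 0, 0]],
    [[0.98, 0.09, 0], [0, 0, 0]],
    [[0.98, 0.09, 0], [0, 0, 0]],
    [[0.98, 0.09, 0], [0, 0, 0]],
    [[0.98, 0.09, 0], [0, 0, 0]],
    [[0.98, 0.09, 0], [0, 0, 0]]
  ]
}}

```text
time: 16.7
tool_pos: [0.5129, 0.1056, 0.1608]
tool_rot: [3.139, 0.0, 1.752]
contact_force: [0.5, 0.8, 0.5]
opening: 0.0002
grip_force: 0.0
```

Call:
{"op": "send_rows", "data": {
  "plan": [
    [[0, 0, 0.8], [0, 0, 0]],
    [[0, 0, 0.8], [0, 0, 0]],
    [[0, 0, 0.8], [0, 0, 0]],
    [[0, 0, 0.8], [0, 0, 0]],
    [[0, 0, 0.8], [0, 0, 0]],
    [[-0.1, 0, 0], [0, 0, 0]],
    [[-0.1, 0, 0], [0, 0, 0]],
    [[-0.08, 0, 0], [0, 0, 0]],
    [[0, 0, 0], [0, 0, 0]],
    [[0, 0, 0], [0, 0, 0]]
  ]
}}

```text
time: 17.95
tool_pos: [0.514, 0.0979, 0.0599]
tool_rot: [3.141, -0.0, 1.752]
contact_force: [-0.0, 0.4, 0.2]
opening: 0.0006
grip_force: 0.0
```

Run:
```python
from h import *
s=robot.observe();print(s["time"],J(s["tool_pos"]),s["tool_pos"][2],s["contact_force"],s["grip_force"])
```

```text
17.95 [0.046051   0.05712118] 0.05993537175578411 [-0.02817005  0.36179528  0.16012645] 0.0
```

Call:
{"op": "send_rows", "data": {
  "plan": [
    [[-0.01, 0, 0], [0, 0, 0]],
    [[-0.01, 0, 0], [0, 0, 0]],
    [[-0.01, 0, 0], [0, 0, 0]],
    [[-0.01, 0, 0], [0, 0, 0]],
    [[-0.01, 0, 0], [0, 0, 0]],
    [[-0.01, 0, 0], [0, 0, 0]],
    [[0, 0, 0], [0, 0, 0]],
    [[0, 0, 0], [0, 0, 0]],
    [[0, 0, 0], [0, 0, 0]],
    [[0, 0, 0], [0, 0, 0]]
  ]
}}

```text
time: 19.2
tool_pos: [0.5141, 0.0964, 0.0596]
tool_rot: [3.142, -0.0, 1.752]
contact_force: [0.9, -0.3, 0.1]
opening: 0.0005
grip_force: 0.0
```

Run:
```python
from h import *
s=robot.observe();print(s["time"],J(s["tool_pos"]),s["tool_pos"][2],s["contact_force"],s["grip_force"])
```

```text
19.2 [0.04586652 0.05564982] 0.05958791014421619 [ 0.90160713 -0.33105435  0.14405079] 0.0
```

Call:
{"op": "send_rows", "data": {
  "plan": [
    [[-0.015, 0, 0], [0, 0, 0]],
    [[-0.015, 0, 0], [0, 0, 0]],
    [[-0.015, 0, 0], [0, 0, 0]],
    [[-0.015, 0, 0], [0, 0, 0]],
    [[-0.015, 0, 0], [0, 0, 0]],
    [[-0.015, 0, 0], [0, 0, 0]],
    [[-0.01, 0, 0], [0, 0, 0]],
    [[0, 0, 0], [0, 0, 0]],
    [[0, 0, 0], [0, 0, 0]],
    [[0, 0, 0], [0, 0, 0]]
  ]
}}

```text
time: 20.45
tool_pos: [0.5142, 0.0956, 0.0596]
tool_rot: [3.141, -0.002, 1.751]
contact_force: [-1.3, 9.8, 1.3]
opening: 0.0003
grip_force: 4.9
```

Run:
```python
from h import *
s=robot.observe();print(s["time"],J(s["tool_pos"]),s["tool_pos"][2],s["contact_force"],s["grip_force"])
s=robot.observe()
im,d=read_camera("top");c=cal("top");g=cv2.cvtColor(im,cv2.COLOR_BGR2GRAY).astype(np.float32)
o=cv2.imread("pics/top2.png",0).astype(np.float32)
ys=np.arange(-.045,.0,.001)
for G in(o,g):
    p=[np.mean([cv2.getRectSubPix(G,(1,1),tuple(map(float,proj(c,[*(C0+RJ@[x,y]),.072]))))[0,0] for x in(.048,.052,.056)]) for y in ys];print(np.array(p).astype(int).tolist())
```

```text
20.45 [0.04586659 0.05484172] 0.05961994851772785 [-1.26819935  9.78228487  1.3044986 ] 4.8781415820121765
[172, 173, 173, 171, 169, 168, 166, 165, 165, 165, 167, 169, 170, 170, 169, 168, 165, 162, 154, 142, 133, 126, 124, 123, 124, 123, 122, 123, 128, 143, 168, 194, 210, 216, 219, 219, 219, 219, 218, 216, 212, 206, 205, 205, 206]
[173, 174, 173, 172, 170, 169, 166, 163, 156, 146, 139, 135, 137, 138, 136, 133, 129, 127, 131, 144, 169, 195, 211, 217, 219, 219, 219, 219, 218, 216, 212, 206, 205, 206, 206, 207, 208, 208, 208, 208, 204, 197, 184, 167, 148]
```

Call:
{"op": "send_rows", "data": {
  "plan": [
    [[-0.016, 0, 0], [0, 0, 0]],
    [[-0.016, 0, 0], [0, 0, 0]],
    [[-0.016, 0, 0], [0, 0, 0]],
    [[-0.016, 0, 0], [0, 0, 0]],
    [[-0.016, 0, 0], [0, 0, 0]],
    [[0, 0, 0], [0, 0, 0]],
    [[0, 0, 0], [0, 0, 0]],
    [[0, 0, 0], [0, 0, 0]],
    [[0, 0, 0], [0, 0, 0]],
    [[0, 0, 0], [0, 0, 0]]
  ]
}}

```text
time: 21.75
tool_pos: [0.5146, 0.0936, 0.0596]
tool_rot: [3.141, -0.002, 1.751]
contact_force: [-1.3, 10.0, 0.7]
opening: 0.0006
grip_force: 4.9
```

Run:
```python
from h import *
s=robot.observe();print(s["time"],J(s["tool_pos"]),s["tool_pos"][2],s["contact_force"])
```

```text
21.75 [0.04585533 0.05282784] 0.05961255777950235 [-1.28308305 10.02046582  0.74245414]
```

Call:
{"op": "send_rows", "data": {
  "plan": [
    [[0.3, 0, 0], [0, 0, 0]],
    [[0, 0, -1], [0, 0, 0]],
    [[0, 0, -1], [0, 0, 0]],
    [[0, 0, -1], [0, 0, 0]],
    [[0, 0, -1], [0, 0, 0]],
    [[-1, -0.09, 0], [0, 0, 0]],
    [[-1, -0.09, 0], [0, 0, 0]],
    [[-1, -0.09, 0], [0, 0, 0]],
    [[-1, -0.09, 0], [0, 0, 0]],
    [[-1, -0.09, 0], [0, 0, 0]]
  ]
}}

```text
time: 23.0
tool_pos: [0.5249, -0.0266, 0.1596]
tool_rot: [-3.141, 0.001, 1.752]
contact_force: [0.5, -0.3, 0.3]
opening: 0.0004
grip_force: 0.0
```

Call:
{"op": "send_rows", "data": {
  "plan": [
    [[-1, -0.09, 0.4], [0, 0, 0]],
    [[-0.65, -0.09, 1], [0, 0, 0]],
    [[0, 0, 1], [0, 0, 0]],
    [[0, 0, 0], [0, 0, 0]],
    [[0, 0, 0], [0, 0, 0]],
    [[0, 0, 0], [0, 0, 0]],
    [[0, 0, 0], [0, 0, 0]],
    [[0, 0, 0], [0, 0, 0]],
    [[0, 0, 0], [0, 0, 0]],
    [[0, 0, 0], [0, 0, 0]]
  ]
}}

```text
time: 24.25
tool_pos: [0.528, -0.067, 0.0996]
tool_rot: [3.142, -0.0, 1.752]
contact_force: [0.6, 0.6, 0.6]
opening: 0.0009
grip_force: 0.0
```

```bash
cat > chk.py <<'E'
from h import *
s=robot.observe();print(s["time"],J(s["tool_pos"]),s["tool_pos"][2],s["contact_force"])
c=cal("wrist");im,d=read_camera("wrist");K,R,t=c;print("cam",J(-R.T@t))
g=cv2.cvtColor(im,cv2.COLOR_BGR2GRAY).astype(np.float32)
cv2.imwrite("pics/w%d.png"%(s["time"]*100),im);pickle.dump(c,open("pics/w%d.pkl"%(s["time"]*100),"wb"));np.save("pics/w%d.npy"%(s["time"]*100),d)
def prof(x,z,ys): return np.array([cv2.getRectSubPix(g,(1,1),tuple(map(float,proj(c,[*(C0+RJ@[x,y]),z]))))[0,0] for y in ys])
ys=np.arange(-.0345,-.022,.0005)
L=np.mean([prof(x,.046,ys) for x in(.028,.030,.032)],0);B=np.mean([prof(x,.072,ys) for x in(.050,.052,.054)],0)
print([(round(y*1e3,1),int(a),int(b)) for y,a,b in zip(ys,L,B)])
E
python3 chk.py
```

```text
24.25 [ 0.03010508 -0.10758991] 0.09961152079088072 [0.6337452  0.56544051 0.63568965]
cam [ 0.02847747 -0.03586674]
[(np.float64(-34.5), 113, 144), (np.float64(-34.0), 113, 149), (np.float64(-33.5), 114, 150), (np.float64(-33.0), 114, 152), (np.float64(-32.5), 114, 154), (np.float64(-32.0), 113, 151), (np.float64(-31.5), 113, 143), (np.float64(-31.0), 113, 135), (np.float64(-30.5), 112, 134), (np.float64(-30.0), 102, 134), (np.float64(-29.5), 65, 130), (np.float64(-29.0), 36, 113), (np.float64(-28.5), 42, 107), (np.float64(-28.0), 64, 149), (np.float64(-27.5), 74, 200), (np.float64(-27.0), 69, 224), (np.float64(-26.5), 77, 230), (np.float64(-26.0), 83, 230), (np.float64(-25.5), 89, 230), (np.float64(-25.0), 93, 230), (np.float64(-24.5), 94, 231), (np.float64(-24.0), 93, 231), (np.float64(-23.5), 92, 231), (np.float64(-23.0), 92, 231), (np.float64(-22.5), 93, 232), (np.float64(-22.0), 94, 232)]
```

About 0.95 mm remains by camera and 0.6 mm by TCP offset. One last push of about 0.7 mm should finish it.

Call:
{"op": "send_rows", "data": {
  "plan": [
    [[0, 0, -0.8], [0, 0, 0]],
    [[0, 0, -0.8], [0, 0, 0]],
    [[0, 0, -0.8], [0, 0, 0]],
    [[0.98, 0.09, 0], [0, 0, 0]],
    [[0.98, 0.09, 0], [0, 0, 0]],
    [[0.98, 0.09, 0], [0, 0, 0]],
    [[0.98, 0.09, 0], [0, 0, 0]],
    [[0.98, 0.09, 0], [0, 0, 0]],
    [[0.98, 0.09, 0], [0, 0, 0]],
    [[0.98, 0.09, 0], [0, 0, 0]]
  ]
}}

```text
time: 25.55
tool_pos: [0.5125, 0.1053, 0.1596]
tool_rot: [3.142, -0.0, 1.752]
contact_force: [1.0, 0.8, 0.1]
opening: 0.0
grip_force: 0.0
```

Call:
{"op": "send_rows", "data": {
  "plan": [
    [[0, 0, 1], [0, 0, 0]],
    [[0, 0, 1], [0, 0, 0]],
    [[0, 0, 1], [0, 0, 0]],
    [[0, 0, 1], [0, 0, 0]],
    [[-0.13, 0, 0], [0, 0, 0]],
    [[-0.13, 0, 0], [0, 0, 0]],
    [[-0.13, 0, 0], [0, 0, 0]],
    [[-0.07, 0, 0], [0, 0, 0]],
    [[0, 0, 0], [0, 0, 0]],
    [[0, 0, 0], [0, 0, 0]]
  ]
}}

```text
time: 26.8
tool_pos: [0.5152, 0.0938, 0.0603]
tool_rot: [3.14, -0.001, 1.752]
contact_force: [-1.2, 5.0, 3.9]
opening: 0.0001
grip_force: 2.6
```

Run:
```python
from h import *
s=robot.observe();print(s["time"],J(s["tool_pos"]),s["tool_pos"][2],s["contact_force"])
```

```text
26.8 [0.04649092 0.052893  ] 0.06034455742220865 [-1.24255567  4.95783809  3.90596788]
```

Call:
{"op": "send_rows", "data": {
  "plan": [
    [[-0.01, 0, 0], [0, 0, 0]],
    [[-0.01, 0, 0], [0, 0, 0]],
    [[-0.01, 0, 0], [0, 0, 0]],
    [[-0.01, 0, 0], [0, 0, 0]],
    [[-0.01, 0, 0], [0, 0, 0]],
    [[-0.012, 0, 0], [0, 0, 0]],
    [[0, 0, 0], [0, 0, 0]],
    [[0, 0, 0], [0, 0, 0]],
    [[0, 0, 0], [0, 0, 0]],
    [[0, 0, 0], [0, 0, 0]]
  ]
}}

```text
time: 28.05
tool_pos: [0.5153, 0.0932, 0.0603]
tool_rot: [3.14, -0.002, 1.752]
contact_force: [-0.2, 10.1, 5.4]
opening: 0.0008
grip_force: 4.9
```

Run:
```python
from h import *
s=robot.observe();print(s["time"],J(s["tool_pos"]),s["tool_pos"][2],s["contact_force"])
c=pickle.load(open("pics/w2.pkl","rb")); f=lambda u,v,z: J(ray(c,216+(u-2)/5,69+(v-2)/5,z)).round(4)
d=np.load("pics/w2d.npy");K,R,t=c; v,u=np.mgrid[0:400,0:640]; P=(np.stack([(u-K[0,2])/K[0,0]*d,(v-K[1,2])/K[1,1]*d,d],-1)-t)@R
for V in(150,220,290):
  for U in range(60,520,35):
    p=P[int(69+V/5),int(216+U/5)];print(U,V,(J(p)*1e3).round(1),(p[2]*1e3).round(1))
```

```text
28.05 [0.04645021 0.05228436] 0.06029772086764991 [-0.23657005 10.05708096  5.38180385]
60 150 [-32.3   0.8] 19.4
95 150 [-4.8 -1.6] 115.1
130 150 [-1.7 -1.6] 116.2
165 150 [ 1.2 -1.6] 116.4
200 150 [ 3.3 -1.5] 112.4
235 150 [ 5.8 -1.5] 109.9
270 150 [ 8.4 -1.4] 107.3
305 150 [0.6 0.8] 17.3
340 150 [5.4 0.8] 17.6
375 150 [10.3  0.8] 18.7
410 150 [16.7  0.1] 45.8
445 150 [20.9  0.1] 45.4
480 150 [25.1  0.1] 46.6
515 150 [29.3 -0.6] 72.4
60 220 [-17.6  -7.6] 78.1
95 220 [-4.9 -7.1] 116.1
130 220 [-2.  -7.1] 116.2
165 220 [ 0.8 -7.1] 116.1
200 220 [ 3.1 -7.1] 113.0
235 220 [ 5.4 -7.2] 109.4
270 220 [ 7.9 -7.2] 105.8
305 220 [ 9.4 -7.4] 92.8
340 220 [12.9 -7.4] 94.6
375 220 [16.1 -7.4] 94.0
410 220 [19.2 -7.4] 90.6
445 220 [22.5 -7.5] 87.9
480 220 [25.8 -7.5] 82.5
515 220 [29.3 -7.6] 79.6
60 290 [-17.5 -14.5] 80.7
95 290 [ -5.1 -12.6] 116.6
130 290 [ -2.2 -12.6] 116.7
165 290 [  0.4 -12.7] 115.8
200 290 [  2.8 -12.8] 113.0
235 290 [  5.4 -12.9] 110.5
270 290 [  7.9 -13.1] 107.2
305 290 [ 10.6 -13.3] 104.6
340 290 [ 13.3 -13.5] 99.9
375 290 [ 16.3 -13.7] 97.1
410 290 [ 19.3 -13.8] 94.4
445 290 [ 22.5 -14. ] 89.9
480 290 [ 25.8 -14.3] 84.4
515 290 [ 29.3 -14.5] 81.4
```

Predicted edge is about −28.5 mm against the line at −28.75 mm. I'll verify once more before swinging the arm.

Call:
{"op": "send_rows", "data": {
  "plan": [
    [[0.3, 0, 0], [0, 0, 0]],
    [[0, 0, -1], [0, 0, 0]],
    [[0, 0, -1], [0, 0, 0]],
    [[0, 0, -1], [0, 0, 0]],
    [[0, 0, -1], [0, 0, 0]],
    [[-1, -0.09, 0], [0, 0, 0]],
    [[-1, -0.09, 0], [0, 0, 0]],
    [[-1, -0.09, 0], [0, 0, 0]],
    [[-1, -0.09, 0], [0, 0, 0]],
    [[-1, -0.09, 0], [0, 0, 0]]
  ]
}}

```text
time: 29.3
tool_pos: [0.5247, -0.027, 0.1593]
tool_rot: [-3.141, 0.001, 1.752]
contact_force: [0.7, 0.9, 0.1]
opening: 0.0004
grip_force: 0.0
```

Call:
{"op": "send_rows", "data": {
  "plan": [
    [[-1, -0.09, 0.4], [0, 0, 0]],
    [[-0.65, -0.09, 1], [0, 0, 0]],
    [[0, 0, 1], [0, 0, 0]],
    [[0, 0, 0], [0, 0, 0]],
    [[0, 0, 0], [0, 0, 0]],
    [[0, 0, 0], [0, 0, 0]],
    [[0, 0, 0], [0, 0, 0]],
    [[0, 0, 0], [0, 0, 0]],
    [[0, 0, 0], [0, 0, 0]],
    [[0, 0, 0], [0, 0, 0]]
  ]
}}

```text
time: 30.55
tool_pos: [0.528, -0.0673, 0.0996]
tool_rot: [3.142, -0.0, 1.752]
contact_force: [-0.4, 0.1, 0.2]
opening: 0.0003
grip_force: 0.0
```

```bash
python3 chk.py
python3 - <<'E'
from h import *
im=cv2.imread(sorted(__import__("glob").glob("pics/w[0-9][0-9][0-9][0-9].png"))[-1])
cv2.imwrite("pics/v7.png",cv2.resize(im[43:133,261:381],(800,600),interpolation=cv2.INTER_CUBIC))
E
```

```text
30.55 [ 0.03010284 -0.10786986] 0.09959930050069216 [-0.42390489  0.0805017   0.18973431]
cam [ 0.02847695 -0.03616511]
[(np.float64(-34.5), 114, 142), (np.float64(-34.0), 114, 149), (np.float64(-33.5), 114, 151), (np.float64(-33.0), 114, 152), (np.float64(-32.5), 113, 153), (np.float64(-32.0), 113, 148), (np.float64(-31.5), 113, 138), (np.float64(-31.0), 113, 136), (np.float64(-30.5), 113, 135), (np.float64(-30.0), 105, 134), (np.float64(-29.5), 76, 118), (np.float64(-29.0), 41, 109), (np.float64(-28.5), 57, 160), (np.float64(-28.0), 64, 209), (np.float64(-27.5), 71, 229), (np.float64(-27.0), 78, 229), (np.float64(-26.5), 84, 229), (np.float64(-26.0), 89, 230), (np.float64(-25.5), 92, 230), (np.float64(-25.0), 92, 230), (np.float64(-24.5), 92, 231), (np.float64(-24.0), 93, 231), (np.float64(-23.5), 92, 231), (np.float64(-23.0), 92, 232), (np.float64(-22.5), 93, 231), (np.float64(-22.0), 93, 232)]
```

View pics/v7.png

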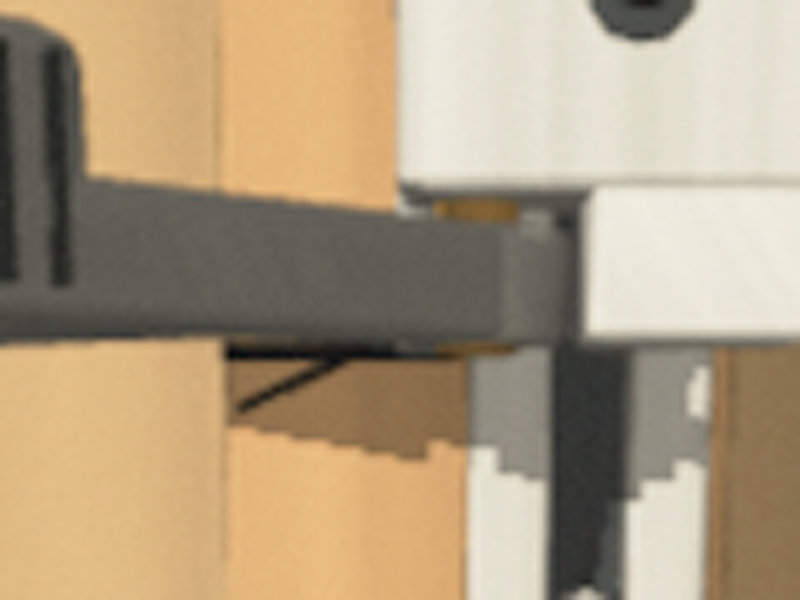

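The edge is at −28.4 mm, about 0.35 mm short of the line centre and not past it; in the crop the arm's face meets the pencil line at v≈350. Next, the flip arm.

Call:
{"op": "send_rows", "data": {
  "plan": [
    [[0, 0, -0.8], [0, 0, 0]],
    [[0, 0, -0.8], [0, 0, 0]],
    [[0.88, -0.31, 0], [0, 0, 0]],
    [[0.88, -0.31, 0], [0, 0, 0]],
    [[0.88, -0.31, 0], [0, 0, 0]],
    [[0.88, -0.31, 0], [0, 0, 0]],
    [[0, 0, 0.4], [0, 0, 0]],
    [[0, 0, 0.4], [0, 0, 0]],
    [[0, 0, 0], [0, 0, 0]],
    [[0, 0, 0], [0, 0, 0]]
  ]
}}

```text
time: 31.85
tool_pos: [0.4819, 0.0132, 0.1194]
tool_rot: [-3.141, -0.0, 1.751]
contact_force: [-0.0, -0.6, 0.4]
opening: 0.0004
grip_force: 0.0
```

Call:
{"op": "send_rows", "data": {
  "plan": [
    [[0, -0.24, 0.27], [0, 0, 0]],
    [[0, -0.24, 0.27], [0, 0, 0]],
    [[0, -0.15, 0.22], [0, 0, 0]],
    [[0, -0.15, 0.22], [0, 0, 0]],
    [[0, -0.1, 0.24], [0, 0, 0]],
    [[0, -0.1, 0.24], [0, 0, 0]],
    [[0, 0.05, 0.25], [0, 0, 0]],
    [[0, 0.05, 0.25], [0, 0, 0]],
    [[0, 0, 0.06], [0, 0, 0]],
    [[0, 0, 0], [0, 0, 0]]
  ]
}}

```text
time: 33.1
tool_pos: [0.4601, 0.0098, 0.0697]
tool_rot: [3.142, 0.0, 1.752]
contact_force: [-4.4, 0.3, 11.8]
opening: 0.0006
grip_force: 5.7
```

Run:
```python
from h import *
s=robot.observe();print(s["time"],J(s["tool_pos"]),s["tool_pos"][2],s["contact_force"])
```

```text
33.1 [-0.02283879 -0.01984366] 0.06967691199224467 [-4.35948765  0.30194485 11.82787702]
```

z = 69.7 mm with 12 N means the arm is on its rest. I'll lift, turn 90° (thin side across), and look at the blank.

Call:
{"op": "send_rows", "data": {
  "plan": [
    [[0, 0, -0.95], [0, 0, 0]],
    [[0, 0, -0.95], [0, 0, 0]],
    [[0, 0, -0.95], [0, 0, 0]],
    [[0, 0, 0], [0, 0, 0.111]],
    [[0, 0, 0], [0, 0, 0.111]],
    [[0, 0, 0], [0, 0, 0.111]],
    [[0, 0, 0], [0, 0, 0.111]],
    [[0, 0, 0], [0, 0, 0.111]],
    [[0, 0, 0], [0, 0, 0.111]],
    [[0, 0, 0], [0, 0, 0.111]]
  ]
}}

```text
time: 34.35
tool_pos: [0.4603, 0.0098, 0.14]
tool_rot: [-3.141, -0.0, 0.525]
contact_force: [1.1, -0.2, -0.4]
opening: 0.0003
grip_force: 0.0
```

Call:
{"op": "send_rows", "data": {
  "plan": [
    [[0, 0, 0], [0, 0, 0.111]],
    [[0, 0, 0], [0, 0, 0.112]],
    [[-0.62, 0.91, 0], [0, 0, 0]],
    [[-0.62, 0.91, 0], [0, 0, 0]],
    [[-0.62, 0.91, 0], [0, 0, 0]],
    [[-0.62, 0.91, 0], [0, 0, 0]],
    [[0, 0, 0], [0, 0, 0]],
    [[0, 0, 0], [0, 0, 0]],
    [[0, 0, 0], [0, 0, 0]],
    [[0, 0, 0], [0, 0, 0]]
  ]
}}

```text
time: 35.6
tool_pos: [0.4157, -0.0904, 0.1403]
tool_rot: [-3.141, -0.0, 0.182]
contact_force: [-0.8, -0.6, 0.4]
opening: 0.0003
grip_force: 0.0
```

```bash
cat > bl.py <<'E'
from h import *
s=robot.observe();print(s["time"],J(s["tool_pos"]).round(4),s["tool_pos"][2].round(4),s["tool_rot"].round(3),s["contact_force"].round(1))
def pts(n):
    c=cal(n);im,d=read_camera(n);K,R,t=c;v,u=np.mgrid[0:400,0:640]
    P=(np.stack([(u-K[0,2])/K[0,0]*d,(v-K[1,2])/K[1,1]*d,d],-1)-t)@R
    return np.concatenate([(P[...,:2]-C0)@RJ,P[...,2:]],-1),d>0,im
P,ok,im=pts("wrist");cv2.imwrite("pics/wb%d.png"%(s["time"]*100),im)
x,y,z=P[...,0],P[...,1],P[...,2]
m=ok&(abs(z-.038)<.005)&(x<.0125)&(x>-.075)&(y<-.03)&(y>-.18)
if m.sum()>30:
    r=cv2.minAreaRect((P[m][:,:2]*1000).astype(np.float32));print("blank",m.sum(),np.round(r[0],1),np.round(r[1],1),round(r[2],2));print(cv2.boxPoints(r).round(1).tolist())
a=ok&(x>-.036)&(x<.01)&(y>-.045)&(y<.0)&(z>.055)&(z<.12)
if a.sum()>5: print("arm",a.sum(),"z max",np.percentile(z[a],98).round(4),"y",np.percentile(y[a],[2,98]).round(4),"x",np.percentile(x[a],[2,98]).round(4))
E
python3 bl.py
```

```text
35.6 [-0.0846 -0.1103] 0.1403 [-3.141 -0.     0.182] [-0.8 -0.6  0.4]
blank 3103 [ -41.  -111.7] [90.1 20.1] 87.05
[[-53.29999923706055, -156.1999969482422], [-33.20000076293945, -157.1999969482422], [-28.600000381469727, -67.19999694824219], [-48.70000076293945, -66.19999694824219]]
arm 1543 z max 0.0714 y [-0.029  -0.0127] x [-0.0284  0.009 ]
```

The blank measures 90.1 × 20.1 mm, centred at jig (−41, −111.7) and turned about 3°. The arm is down (tab z 71 mm). Now I'll push the blank to the fence.

Call:
{"op": "send_rows", "data": {
  "plan": [
    [[0, 0.05, 0.935], [0, 0, 0]],
    [[0, 0, 0.935], [0, 0, 0]],
    [[0, 0, 0.935], [0, 0, 0]],
    [[0, 0, 0.935], [0, 0, 0]],
    [[0, 0, 0.935], [0, 0, 0]],
    [[0.2, 0, 0], [0, 0, 0]],
    [[0.3, 0, 0], [0, 0, 0]],
    [[0.2, 0, 0], [0, 0, 0]],
    [[0.1, 0, 0], [0, 0, 0]],
    [[0.2, 0, 0], [0, 0, 0]]
  ]
}}

```text
time: 36.9
tool_pos: [0.4405, -0.0876, 0.0238]
tool_rot: [3.141, -0.0, 0.181]
contact_force: [-0.1, 0.4, -0.2]
opening: 0.0004
grip_force: 0.1
```

Call:
{"op": "send_rows", "data": {
  "plan": [
    [[0.2, 0, 0], [0, 0, 0]],
    [[0.2, 0, 0], [0, 0, 0]],
    [[0.2, 0, 0], [0, 0, 0]],
    [[0.2, 0, 0], [0, 0, 0]],
    [[0.2, 0, 0], [0, 0, 0]],
    [[0.2, 0, 0], [0, 0, 0]],
    [[0.2, 0, 0], [0, 0, 0]],
    [[0.15, 0, 0], [0, 0, 0]],
    [[0.1, 0, 0], [0, 0, 0]],
    [[0, 0, 0], [0, 0, 0]]
  ]
}}

```text
time: 38.15
tool_pos: [0.481, -0.0802, 0.0234]
tool_rot: [-3.142, -0.0, 0.181]
contact_force: [0.2, 0.2, 0.5]
opening: 0.0002
grip_force: 0.0
```

```bash
python3 bl.py
```

```text
38.15 [-0.0185 -0.1121] 0.0234 [-3.142 -0.     0.181] [0.2 0.2 0.5]
blank 7919 [ 1.000e-01 -1.114e+02] [90.4 22.8] 89.97
[[-11.300000190734863, -156.60000610351562], [11.5, -156.60000610351562], [11.5, -66.30000305175781], [-11.199999809265137, -66.19999694824219]]
arm 6847 z max 0.1083 y [-0.0436 -0.019 ] x [-0.0264  0.0097]
```

Call:
{"op": "send_rows", "data": {
  "plan": [
    [[0.03, 0, 0], [0, 0, 0]],
    [[0.03, 0, 0], [0, 0, 0]],
    [[0.03, 0, 0], [0, 0, 0]],
    [[0.02, 0, 0], [0, 0, 0]],
    [[0, 0, 0], [0, 0, 0]],
    [[0, 0, 0], [0, 0, 0]],
    [[0, 0, 0], [0, 0, 0]],
    [[0, 0, 0], [0, 0, 0]],
    [[0, 0, 0], [0, 0, 0]],
    [[0, 0, 0], [0, 0, 0]]
  ]
}}

```text
time: 39.45
tool_pos: [0.4835, -0.0798, 0.0234]
tool_rot: [-3.141, -0.0, 0.181]
contact_force: [-0.4, -0.8, -0.0]
opening: 0.0003
grip_force: 0.0
```

```bash
python3 bl.py
```

```text
39.45 [-0.0159 -0.1121] 0.0234 [-3.141 -0.     0.181] [-0.4 -0.8 -0. ]
blank 6788 [   1.8 -111.6] [90.2 21. ] 89.55
[[-9.100000381469727, -156.60000610351562], [11.899999618530273, -156.8000030517578], [12.600000381469727, -66.5], [-8.399999618530273, -66.4000015258789]]
arm 6027 z max 0.1085 y [-0.0415 -0.0182] x [-0.0267  0.0096]
```

Call:
{"op": "send_rows", "data": {
  "plan": [
    [[0.04, 0, 0], [0, 0, 0]],
    [[0.04, 0, 0], [0, 0, 0]],
    [[0.04, 0, 0], [0, 0, 0]],
    [[0.03, 0, 0], [0, 0, 0]],
    [[0.02, 0, 0], [0, 0, 0]],
    [[0, 0, 0], [0, 0, 0]],
    [[0, 0, 0], [0, 0, 0]],
    [[0, 0, 0], [0, 0, 0]],
    [[0, 0, 0], [0, 0, 0]],
    [[0, 0, 0], [0, 0, 0]]
  ]
}}

```text
time: 40.75
tool_pos: [0.4838, -0.0795, 0.0233]
tool_rot: [-3.14, 0.008, 0.182]
contact_force: [-14.8, -8.2, 11.0]
opening: 0.0006
grip_force: 8.0
```

```bash
python3 bl.py
```

```text
40.75 [-0.0156 -0.1119] 0.0233 [-3.14   0.008  0.182] [-14.8  -8.2  11. ]
blank 6537 [   2.  -111.4] [90.3 20.2] 89.33
[[-8.699999809265137, -156.39999389648438], [11.600000381469727, -156.6999969482422], [12.600000381469727, -66.4000015258789], [-7.599999904632568, -66.0999984741211]]
arm 5850 z max 0.1082 y [-0.0402 -0.018 ] x [-0.0266  0.0097]
```

The blank is pressed against the fence (17 N, and the TCP fits). Now round to its right end.

Call:
{"op": "send_rows", "data": {
  "plan": [
    [[-0.3, 0, 0], [0, 0, 0]],
    [[-0.3, 0, 0], [0, 0, 0]],
    [[0, 0.85, 0], [0, 0, 0]],
    [[0, 0.85, 0], [0, 0, 0]],
    [[0, 0.85, 0], [0, 0, 0]],
    [[0, 0.85, 0], [0, 0, 0]],
    [[0.52, 0, 0], [0, 0, 0]],
    [[0.5, 0, 0], [0, 0, 0]],
    [[0, 0, 0], [0, 0, 0]],
    [[0, 0, 0], [0, 0, 0]]
  ]
}}

```text
time: 42.05
tool_pos: [0.5131, -0.1599, 0.0232]
tool_rot: [-3.141, 0.001, 0.182]
contact_force: [-1.0, 0.2, -0.0]
opening: -0.0001
grip_force: 0.0
```

```bash
sed -i 's/x<.0125/x<.016/' bl.py; python3 bl.py
```

```text
42.05 [-0.0012 -0.1963] 0.0232 [-3.141e+00  1.000e-03  1.820e-01] [-1.   0.2 -0. ]
blank 4542 [   4.8 -114.3] [19.5 84.7] 0.14
[[-5.099999904632568, -72.0], [-4.900000095367432, -156.60000610351562], [14.600000381469727, -156.60000610351562], [14.399999618530273, -71.9000015258789]]
```

Call:
{"op": "send_rows", "data": {
  "plan": [
    [[0, -0.2, 0], [0, 0, 0]],
    [[0, -0.2, 0], [0, 0, 0]],
    [[0, -0.2, 0], [0, 0, 0]],
    [[0, -0.2, 0], [0, 0, 0]],
    [[0, -0.2, 0], [0, 0, 0]],
    [[0, -0.2, 0], [0, 0, 0]],
    [[0, -0.2, 0], [0, 0, 0]],
    [[0, -0.2, 0], [0, 0, 0]],
    [[0, 0, 0], [0, 0, 0]],
    [[0, 0, 0], [0, 0, 0]]
  ]
}}

```text
time: 43.35
tool_pos: [0.5062, -0.1214, 0.0235]
tool_rot: [-3.142, -0.0, 0.181]
contact_force: [0.4, 0.4, 0.4]
opening: 0.0006
grip_force: 0.0
```

```bash
python3 bl.py
```

```text
43.35 [-0.0011 -0.1572] 0.0235 [-3.142 -0.     0.181] [0.4 0.4 0.4]
blank 3695 [   5.2 -108.8] [118.9  20.8] 89.33
[[-5.900000095367432, -168.10000610351562], [14.899999618530273, -168.39999389648438], [16.299999237060547, -49.5], [-4.5, -49.29999923706055]]
```

Call:
{"op": "send_rows", "data": {
  "plan": [
    [[0, -0.15, 0], [0, 0, 0]],
    [[0, -0.15, 0], [0, 0, 0]],
    [[0, -0.15, 0], [0, 0, 0]],
    [[0, -0.15, 0], [0, 0, 0]],
    [[0, -0.08, 0], [0, 0, 0]],
    [[0, -0.04, 0], [0, 0, 0]],
    [[0, 0, 0], [0, 0, 0]],
    [[0, 0, 0], [0, 0, 0]],
    [[0, 0, 0], [0, 0, 0]],
    [[0, 0, 0], [0, 0, 0]]
  ]
}}

```text
time: 44.65
tool_pos: [0.5029, -0.1037, 0.0234]
tool_rot: [-3.142, -0.0, 0.181]
contact_force: [0.0, -0.1, -0.5]
opening: 0.0001
grip_force: 0.0
```

```bash
python3 bl.py
python3 - <<'E'
from h import *
im,d=read_camera("top");cv2.imwrite("pics/topE.png",im)
E
```

```text
44.65 [-0.0012 -0.1392] 0.0234 [-3.142 -0.     0.181] [ 0.  -0.1 -0.5]
blank 3648 [  6.2 -86.5] [ 19.7 113.4] 5.56
[[-9.100000381469727, -31.0], [1.899999976158142, -143.8000030517578], [21.399999618530273, -141.89999389648438], [10.5, -29.100000381469727]]
```

```bash
cat >> bl.py <<'E'
m=ok&(abs(z-.038)<.003)&(x<.012)&(x>-.03)
for b in np.arange(-.15,-.024,.006):
    k=m&(y>=b)&(y<b+.006)
    if k.sum()>5: print(round(b*1e3),k.sum(),(np.percentile(x[k],2)*1e3).round(1),end=" | ")
k=m&(abs(x-.003)<.005);print("\nymax",np.sort(y[k])[-5:].round(4), (y[k]>-.04).sum())
E
python3 bl.py
```

```text
44.75 [-0.0012 -0.1391] 0.0234 [-3.141 -0.     0.181] [-0.2 -0.1 -0.1]
blank 3656 [  6.3 -86.1] [ 19.8 113.9] 5.86
[[-9.300000190734863, -30.5], [2.299999952316284, -143.8000030517578], [22.0, -141.8000030517578], [10.399999618530273, -28.5]]
-144 63 6.3 | -138 35 6.5 | -120 14 10.6 | -114 12 10.4 | -108 14 10.6 | -102 13 10.4 | -96 13 10.4 | -90 88 5.2 | -84 279 -0.8 | -78 398 -4.1 | -72 402 -4.0 | -66 407 -4.4 | -60 396 -4.2 | -54 404 -4.1 | -48 398 -4.1 | -42 390 -4.1 | -36 239 -4.2 | -30 316 -4.6 | 
ymax [-0.0278 -0.0278 -0.0277 -0.0277 -0.0272] 517
```

The blank is flush with the fence and a gap of about 2.5–3 mm remains. I'll creep in.

Call:
{"op": "send_rows", "data": {
  "plan": [
    [[0, -0.02, 0], [0, 0, 0]],
    [[0, -0.02, 0], [0, 0, 0]],
    [[0, -0.02, 0], [0, 0, 0]],
    [[0, -0.02, 0], [0, 0, 0]],
    [[0, -0.02, 0], [0, 0, 0]],
    [[0, 0, 0], [0, 0, 0]],
    [[0, 0, 0], [0, 0, 0]],
    [[0, 0, 0], [0, 0, 0]],
    [[0, 0, 0], [0, 0, 0]],
    [[0, 0, 0], [0, 0, 0]]
  ]
}}

```text
time: 46.05
tool_pos: [0.5025, -0.1012, 0.0235]
tool_rot: [-3.142, -0.0, 0.181]
contact_force: [-0.1, 0.2, -0.1]
opening: 0.0003
grip_force: 0.0
```

```bash
python3 bl.py
```

```text
46.05 [-0.0011 -0.1366] 0.0235 [-3.142 -0.     0.181] [-0.1  0.2 -0.1]
blank 3627 [  6.7 -88.9] [ 19.5 119.4] 5.59
[[-8.800000190734863, -30.5], [2.799999952316284, -149.3000030517578], [22.299999237060547, -147.39999389648438], [10.600000381469727, -28.600000381469727]]
arm 34 z max 0.0573 y [-0.0299 -0.0281] x [0.0044 0.0099]
-144 32 6.3 | -138 65 6.3 | -120 13 10.3 | -114 13 10.5 | -108 13 10.5 | -102 13 10.4 | -96 13 10.4 | -90 33 8.3 | -84 207 1.9 | -78 354 -3.7 | -72 404 -4.2 | -66 399 -4.3 | -60 405 -4.1 | -54 401 -4.3 | -48 397 -4.4 | -42 411 -4.1 | -36 369 -4.2 | -30 262 -4.2 | 
ymax [-0.0278 -0.0278 -0.0278 -0.0277 -0.0277] 580
```

Call:
{"op": "send_rows", "data": {
  "plan": [
    [[0, -0.01, 0], [0, 0, 0]],
    [[0, -0.01, 0], [0, 0, 0]],
    [[0, -0.01, 0], [0, 0, 0]],
    [[0, -0.01, 0], [0, 0, 0]],
    [[0, 0, 0], [0, 0, 0]],
    [[0, 0, 0], [0, 0, 0]],
    [[0, 0, 0], [0, 0, 0]],
    [[0, 0, 0], [0, 0, 0]],
    [[0, 0, 0], [0, 0, 0]],
    [[0, 0, 0], [0, 0, 0]]
  ]
}}

```text
time: 47.35
tool_pos: [0.5023, -0.1002, 0.0235]
tool_rot: [-3.142, -0.0, 0.181]
contact_force: [-0.6, -0.6, 0.0]
opening: 0.0004
grip_force: 0.2
```

```bash
python3 bl.py | head -1; python3 -c "
from h import *
for i in range(1):
    s=robot.observe();print(s['torque'],s['grip_force'])"
```

```text
47.35 [-0.0011 -0.1356] 0.0235 [-3.142 -0.     0.181] [-0.6 -0.6  0. ]
[-0.15632528  0.11850157  0.02192094] 0.2104889387737785
```

Call:
{"op": "send_rows", "data": {
  "plan": [
    [[0, -0.01, 0], [0, 0, 0]],
    [[0, -0.01, 0], [0, 0, 0]],
    [[0, -0.01, 0], [0, 0, 0]],
    [[0, -0.01, 0], [0, 0, 0]],
    [[0, 0, 0], [0, 0, 0]],
    [[0, 0, 0], [0, 0, 0]],
    [[0, 0, 0], [0, 0, 0]],
    [[0, 0, 0], [0, 0, 0]],
    [[0, 0, 0], [0, 0, 0]],
    [[0, 0, 0], [0, 0, 0]]
  ]
}}

```text
time: 48.65
tool_pos: [0.5024, -0.0998, 0.0236]
tool_rot: [3.141, -0.001, 0.181]
contact_force: [-0.2, -5.5, -0.3]
opening: -0.0001
grip_force: 2.7
```

```bash
python3 bl.py; python3 -c "
from h import *
s=robot.observe();print(s['grip_force'],s['contact_force'])"
```

```text
48.65 [-0.0009 -0.1353] 0.0236 [ 3.141e+00 -1.000e-03  1.810e-01] [-0.2 -5.5 -0.3]
blank 3461 [  6.5 -86.6] [ 19.4 114. ] 5.39
[[-8.5, -30.799999237060547], [2.200000047683716, -144.1999969482422], [21.5, -142.39999389648438], [10.800000190734863, -28.899999618530273]]
arm 73 z max 0.059 y [-0.0297 -0.0279] x [0.0048 0.01  ]
-144 12 8.2 | -138 72 6.2 | -132 11 8.1 | -120 11 10.3 | -114 12 10.5 | -108 14 10.5 | -102 14 10.5 | -96 12 10.7 | -90 20 9.4 | -84 155 3.7 | -78 321 -3.0 | -72 395 -3.9 | -66 378 -4.1 | -60 393 -4.0 | -54 382 -4.0 | -48 391 -4.0 | -42 390 -4.2 | -36 385 -4.1 | -30 226 -3.9 | 
ymax [-0.0278 -0.0277 -0.0276 -0.0275 -0.0273] 576
2.6672361994860694 [ 0.37109117 -5.0518683   0.73310581]
```

Contact at 5 N, below the stop's 10 N. I'll retreat, lift, and check.

Call:
{"op": "send_rows", "data": {
  "plan": [
    [[0, 0.1, 0], [0, 0, 0]],
    [[0, 0.3, 0], [0, 0, 0]],
    [[0, 0.5, 0], [0, 0, 0]],
    [[0, 0, -0.8], [0, 0, 0]],
    [[0, 0, -0.8], [0, 0, 0]],
    [[0, 0, -0.8], [0, 0, 0]],
    [[0, 0, -0.8], [0, 0, 0]],
    [[0, 0, -0.8], [0, 0, 0]],
    [[-1, -0.5, 0], [0, 0, 0]],
    [[-1, -0.5, 0], [0, 0, 0]]
  ]
}}

```text
time: 49.95
tool_pos: [0.452, -0.1062, 0.1236]
tool_rot: [3.142, -0.0, 0.181]
contact_force: [-0.6, 0.0, 0.1]
opening: 0.0003
grip_force: 0.0
```

Call:
{"op": "send_rows", "data": {
  "plan": [
    [[-1, -0.5, 0], [0, 0, 0]],
    [[0, 0, 0], [0, 0, 0]],
    [[0, 0, 0], [0, 0, 0]],
    [[0, 0, 0], [0, 0, 0]],
    [[0, 0, 0], [0, 0, 0]],
    [[0, 0, 0], [0, 0, 0]],
    [[0, 0, 0], [0, 0, 0]],
    [[0, 0, 0], [0, 0, 0]],
    [[0, 0, 0], [0, 0, 0]],
    [[0, 0, 0], [0, 0, 0]]
  ]
}}

```text
time: 51.2
tool_pos: [0.4257, -0.098, 0.1235]
tool_rot: [-3.142, -0.0, 0.181]
contact_force: [-0.5, -0.3, -0.3]
opening: 0.0006
grip_force: 0.0
```

```bash
python3 bl.py; python3 chk.py
python3 - <<'E'
from h import *
im=cv2.imread(sorted(__import__("glob").glob("pics/w[0-9][0-9][0-9][0-9].png"))[-1])
c=cal("wrist");q=proj(c,[*(C0+RJ@[.01,-.06]),.04]).astype(int);print(q)
u0=min(max(q[0]-120,0),400);v0=min(max(q[1]-90,0),220)
cv2.imwrite("pics/v8.png",cv2.resize(im[v0:v0+180,u0:u0+240],(800,600),interpolation=cv2.INTER_CUBIC))
E
```

```text
51.2 [-0.0761 -0.1196] 0.1235 [-3.142 -0.     0.181] [-0.5 -0.3 -0.3]
blank 4085 [   5.1 -104.8] [149.7  21.8] 89.95
[[-5.900000095367432, -179.6999969482422], [15.899999618530273, -179.6999969482422], [16.0, -30.0], [-5.800000190734863, -30.0]]
arm 1807 z max 0.0714 y [-0.0291 -0.0128] x [-0.028   0.0092]
-120 194 -5.9 | -114 251 -5.9 | -108 241 -5.9 | -102 240 -5.9 | -96 243 -5.9 | -90 245 -5.8 | -84 243 -5.8 | -78 242 -5.8 | -72 246 -5.8 | -66 242 -5.8 | -60 249 -5.8 | -54 236 -5.8 | -48 248 -5.8 | -42 242 -5.8 | -36 234 -5.8 | -30 121 -9.5 | 
ymax [-0.0284 -0.0283 -0.0283 -0.0283 -0.028 ] 271
51.25 [-0.07611334 -0.11965988] 0.12349035503621347 [ 0.05173492 -0.40795623  0.31019937]
cam [-0.00568206 -0.1200167 ]
[(np.float64(-34.5), 165, 83), (np.float64(-34.0), 143, 83), (np.float64(-33.5), 117, 83), (np.float64(-33.0), 110, 84), (np.float64(-32.5), 111, 84), (np.float64(-32.0), 110, 84), (np.float64(-31.5), 110, 84), (np.float64(-31.0), 110, 84), (np.float64(-30.5), 108, 84), (np.float64(-30.0), 97, 84), (np.float64(-29.5), 70, 92), (np.float64(-29.0), 37, 121), (np.float64(-28.5), 41, 164), (np.float64(-28.0), 63, 197), (np.float64(-27.5), 81, 215), (np.float64(-27.0), 89, 221), (np.float64(-26.5), 89, 221), (np.float64(-26.0), 90, 222), (np.float64(-25.5), 90, 222), (np.float64(-25.0), 89, 222), (np.float64(-24.5), 93, 223), (np.float64(-24.0), 96, 222), (np.float64(-23.5), 92, 222), (np.float64(-23.0), 74, 222), (np.float64(-22.5), 66, 222), (np.float64(-22.0), 65, 222)]
[230  83]
```

View pics/v8.png

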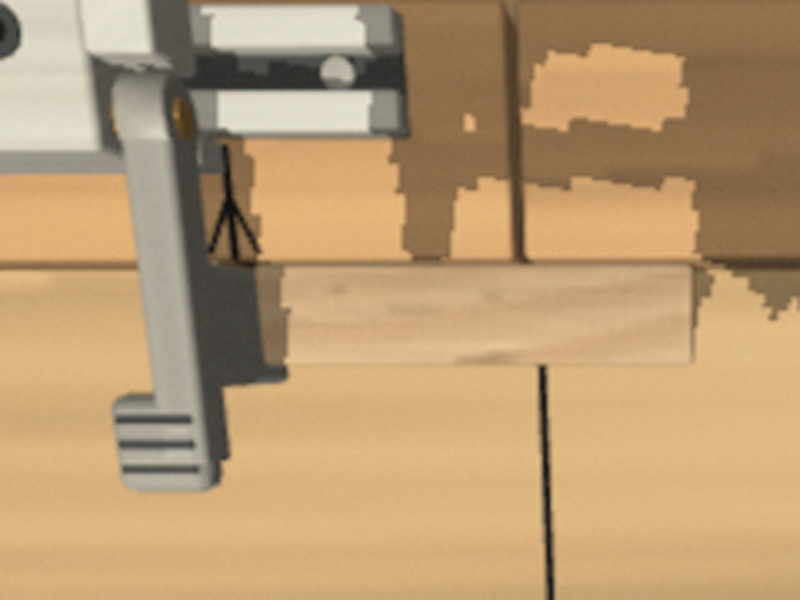

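The blank is flush with the fence (front edge constant at −5.8 mm). It runs from its right end at (692,315) to the lowered arm's leg, with its end at −118.8 mm, so it sits within 0.4 mm of the arm. The stop still stands at −28.5 mm on the line. I'm handing in.

```bash
python3 -c "
from h import *
print(robot.hand_in())"
```

```text
the job is handed in; nothing more can be done
None
```

The job is handed in at about 51 s: the stop is about 0.3 mm short of the line centre and not past it, the arm is fully down, the blank is flat on the fence and within 0.4 mm of the arm, and I never touched the tape, square or pencil.

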